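# Clamp a circuit board in a ratchet board holder

## Robot

A 7-joint arm with a two-finger parallel gripper is mounted at the origin on the work surface. World frame = base frame: x ahead of the robot, y to its left, z up, the work surface at z = 0. Lengths are in m, angles in rad, forces in N, time in s.
With the tool pointing down it reaches from about 0.425 to 0.95 m from the base axis. Payload 16.7 kg.
Tool frame: the origin (TCP) lies midway between the tips of the shut fingers; the grasp point (between the pads) lies 19 mm behind it; z points along the fingers, y is the direction in which the jaws open and shut (so a half turn about z gives the same grasp; the last joint's range is limited). The gripper opens to 94 mm and grips with 3 to 60 N. Pads are 16 mm wide; open, the fingers measure 119 mm over their backs; the gripper's body (75 mm by 177 mm) begins 78 mm behind the grasp point.
Start: joints at [-1.381, 0.426, 0.074, 1.606, -0.034, 1.111, -0.067], TCP at [0.225, 0.636, 0.205] pointing down, gripper open.
Joint ranges: [-2.85, 2.85], [-0.5, 2.14], [-1.23, 1.37], [0.21, 2.46], [-1.02, 4.16], [0.16, 2.05], [-2.73, 2.73]. Speed limits (rad/s): [1.89, 1.89, 2.39, 2.39, 3.01, 3.01, 3.01].

## Interface

Orientations are given as a unit quaternion [w, x, y, z].
In Python, from plant import * gives the robot as it stands.
- The arm moves only by the tool drive_tool, never from a script. Its argument "deltas" is text: rows parted by semicolons, each of 7 numbers parted by spaces: the shift along the tool's x, y, z in mm, then the turn, a rotation vector about the tool's x, y, z in rad, then the closure, from -1 (fully open) to 1 (shut), so that 0 is half open. A call has exactly 10 rows; each row is the pose to reach, as a shift and turn from the pose measured when the call began, along the tool's axes at that moment; what a row does not reach only later rows make up. A row lasts 1/12 s, in which the tool goes at most 41.7 mm and 7.16 degrees, less where a joint would pass 70% of its speed; a pose out of reach is approached as far as the arm can. A call with a gripper value outside its range is refused whole. The fingers move at their own pace and stop on an object; "force" is the grip in N (left out, the last holds). Time passes only in rows, so rows that repeat a pose let the fingers close, or fill a call up. It gives the time, the measured TCP pose, the force and the opening at its end, in the units of the state.
- read_state(): the state, without advancing time (a new reading comes with each control period).
- capture(name): name is "scene" or "top"; returns a dict with "frame" (420x560x3 uint8, red, green, blue), "range_z" (420x560 float32, m along the optical axis (not along the pixel's ray), 0 where there is no reading), "fx", "fy", "cx", "cy" (pixels), "R" (3x3) and "t" (3): a world point X has camera coordinates R X + t. Camera axes: x right, y down, z forward; pixel columns grow to the right and rows downward; lengths in m; the calibration is good to about 2 mm. A picture is of the moment at which its call begins.
- sign_off(): hands the job in, once; it reports no verdict.
The state is a dict: "time_s": time; "qpos": joint angles; "qd": joint speeds; "joint_efforts": joint torques, N m; "position": TCP position; "tool_rot": TCP orientation; "ft_force": force on the tool from outside, world axes, zero at the start; "wrist_torque": the same for the moment, N m; "gripper_width": finger opening in m.
Only numpy, scipy, OpenCV 4.12 (cv2) and the standard library are available. Lean on these libraries where they do the work, as an engineer would, in place of code of your own. Each camera call takes 0.05 s, during which the arm holds its last target. There are 200 camera calls.

## Task

Clamp the circuit board in the board holder: lay it flat on the ledges between the two jaws, then wind the wing knob clockwise until the jaws nip the board, and from there go on to the second click of the ratchet and no further, because more would bow the board. Let go so that the pawl alone holds it, and leave the other tools where they lie.

Things in the scene. Friction and masses are not known exactly. Their poses are not given: they have to be found in the camera images.
- board: circuit board, 80 mm (its X) by 100 mm (its Y), 2 mm thick, 0.11 to 0.18 kg, lying flat, parts upward. Origin: centre of the underside, Z up. Apart from the heat sink its parts stand at most 18 mm above the underside. It may be laid in the holder either way round (half a turn apart).
- sink (a point): grip point of the board's finned aluminium heat sink, on the board's middle, 23 mm above its underside; axes as the board's. The sink is 40 mm along X, 24 mm along Y, from 2 to 30 mm above the underside. Pinch it across the 24 mm (along Y): on both of those sides the board is bare for 24 mm, beyond that parts up to 4 mm high.
- holder: ratchet board holder, fixed to the bench: grey base 256 x 130 x 12 mm with guide rods, a sprung jaw and a stop jaw, and the wing knob at one end. Origin: at bench height, midway along the jaws' length, about where a board's middle goes. X: along the jaws' travel, from the knob towards the stop jaw; Y along the jaws; Z up.
- seat (a point): where the middle of the board's underside goes, level with the ledges, 40 mm above the bench; axes as the holder's. The board's 100 mm edges lie along Y on ledges 22 mm deep, one on each jaw; jaws 100 mm long, faces rising 8 mm above the ledges. From here the sprung face is at X = -44 mm at first; the stop face stays somewhere from +44 to +56 mm, not measured. Within 3 mm of here is right.
- jaw_face: the sprung jaw's aluminium face and ledge. Origin: middle of the face, at ledge height; X is the closing way. The knob drives its carriage 10 mm per rad, 2.1 mm per click. It slides the loose board up to the stop jaw; with the board nipped between both, the squeeze jumps to 9 N (preloaded springs) and then grows by 2 N per mm of carriage travel. Above 21 N the board bows.
- knob_grip (a point): grip centre of the black wing knob, on its upright axis (holder X = -118 mm, Y = 0), 75 mm above the bench. The wing is a bar 44 mm long, 16 mm thick and 28 mm tall (60 to 88 mm above the bench): pinch it across the 16 mm. Hub of 16 mm below it, then the toothed wheel, 60 mm across, its top at 46.5 mm. X lies along the bar and turns with it; at knob value 0 it is the holder's X.
- knob (a joint): turn of the knob, rad, clockwise seen from above; 0 at first, end stop at 2.95. The ratchet has 30 teeth: it clicks (pawl drops behind a tooth, torque falls a little) every 0.209 rad, at 0.20, 0.41, 0.62, 0.83, 1.03, 1.24 and so on. Free winding takes 0.03 to 0.08 Nm in a sawtooth; once the board is nipped, 0.09 Nm more, rising by 0.2 Nm per rad: so the nip is felt in the torque.
- pawl_tab (a point): tab on the tail of the sprung pawl beside the toothed wheel, 46 mm above the bench. The pawl stops the knob turning back: let go just past a click the knob springs back by 0.02 to 0.1 rad until that tooth rests on the pawl, let go between clicks it springs back to the last one. Not to be touched for this job.
- tape_measure: yellow tape measure, 70 x 64 x 30 mm, loose on the bench; leave it. Origin: centre of its underside.
- side_cutters: side cutters with black handles, 140 mm long, loose on the bench; leave them. Origin: near the pivot.
- screwdriver: small screwdriver, 150 mm long, loose on the bench; leave it. Origin: at bench height under it.
Mind the look-alikes: they are no part of the job. Leave any purple look-alike of the board alone.

How it is judged:
On the way:
1. the board lies flat on both ledges between the jaws, let go and not yet nipped (z of board in the frame of holder between 0.037 and 0.043 m and x of board in the frame of holder between -0.008 and 0.014 m and y of board in the frame of holder between -0.02 and 0.02 m and angle between board's own z axis and vertical below 0.05 rad and angle between the x axis of board and the x axis of holder, either way round below 0.15 rad and contact force between board and the fingers below 0.1 N and contact force between jaw_face and board below 5 N), for 0.2 s.
At the end, for the whole second after the job is handed in: The board lies flat (within 3 degrees, 3 mm in height) on the ledges, square to the jaws and within 20 mm of their middle, squeezed by the sprung jaw with 11.5 to 18.5 N, which is the second click after the jaws nip it; the knob is let go and at rest, held by the pawl (contact force between jaw_face and board between 11.5 and 18.5 N and z of board in the frame of holder between 0.037 and 0.043 m and y of board in the frame of holder between -0.02 and 0.02 m and angle between board's own z axis and vertical below 0.05 rad and angle between the x axis of board and the x axis of holder, either way round below 0.06 rad and linear speed of board below 0.01 m/s and velocity of joint knob between -0.05 and 0.05 rad/s); the robot touches nothing.
It fails at once if the wound-up jaw squeezes the board above 21 N (contact force between jaw_face and board above 21 N and value of joint knob above 0.6 rad).
It fails at once if the tape measure is moved more than 30 mm (distance of tape_measure from where it was at the start of the episode above 0.03 m).
It fails at once if the side cutters are moved more than 30 mm (distance of side_cutters from where it was at the start of the episode above 0.03 m).
It fails at once if the screwdriver is moved more than 30 mm (distance of screwdriver from where it was at the start of the episode above 0.03 m).
It also fails if it takes over 72 s, if anything falls off the work surface, if the arm or the gripper's body presses on something with over 40 N, if the wrist force passes 120 N, or if a joint passes its speed limit or range.

## Working session

There is one attempt and no reset: what is moved stays moved. The work goes in short steps, Python scripts to look and compute and a tool call to move; the robot and the scene stay as the last step left them, time stands still between calls to the robot, and variables do not carry over. Pictures are saved under pics/ and viewed, about 8 in all and at most 12, crops included, and the job is handed in when it is done.

Besides the shell and the picture viewer there is one more tool, called as a command line: name --argument value ..., lists and objects as JSON in quotes. drive_tool: Moves the arm, as the interface text tells. Its arguments: {"type":"object","properties":{"deltas":{"type":"string"},"force":{"type":"number"}},"required":["deltas"]}

```bash
mkdir -p pics; ls; cat > h.py <<'E'
from plant import *
import numpy as np, cv2, pickle
def snap(n,tag):
    c=capture(n); pickle.dump(c,open(f'pics/{tag}.pkl','wb')); cv2.imwrite(f'pics/{tag}.png',cv2.cvtColor(c['frame'],cv2.COLOR_RGB2BGR)); return c
def load(tag): return pickle.load(open(f'pics/{tag}.pkl','rb'))
def cloud(c):
    z=c['range_z'];v,u=np.mgrid[:z.shape[0],:z.shape[1]]
    P=np.stack([(u-c['cx'])/c['fx']*z,(v-c['cy'])/c['fy']*z,z],-1)
    W=(P-c['t'])@c['R']; W[z==0]=np.nan; return W
def ray(c,u,v,h):
    d=np.array([(u-c['cx'])/c['fx'],(v-c['cy'])/c['fy'],1])@c['R']; o=-np.array(c['t'])@c['R']
    return o+d*(h-o[2])/d[2]
def proj(c,X):
    p=c['R']@np.array(X)+c['t']; return c['fx']*p[0]/p[2]+c['cx'],c['fy']*p[1]/p[2]+c['cy']
E
python3 - <<'E'
from h import *
a=snap('scene','s0');b=snap('top','t0')
for c in(a,b): print(c['R'],c['t'],c['fx'],-np.array(c['t'])@c['R'])
print(read_state())
cv2.imwrite('pics/both0.png',cv2.resize(cv2.cvtColor(np.hstack([a['frame'],b['frame']]),cv2.COLOR_RGB2BGR),(800,300)))
E
```

```text
pics
[[-0.25184739  0.96775645  0.00451067]
 [ 0.61830767  0.16448949 -0.76853031]
 [-0.74449212 -0.19076337 -0.63979749]] [ 0.15664822 -0.30457776  2.00802895] 505.67779251626456 [1.72273594 0.28156089 1.04994804]
[[ 0.0024414  -0.99993205 -0.01139895]
 [-0.99795754 -0.00170862 -0.06385788]
 [ 0.06383406  0.01153158 -0.9978939 ]] [-0.00461122  0.59318892  1.22126399] 465.5234013388164 [ 0.51403037 -0.01768047  1.25651911]
{'time_s': 0.1, 'qpos': array([-1.38048242,  0.42665309,  0.07386898,  1.60653717, -0.03410173,
        1.11080496, -0.0670957 ]), 'qd': array([-0.00136411, -0.00320221, -0.00132969, -0.00126387, -0.0003252 ,
        0.00138344,  0.00047018]), 'joint_efforts': array([ 7.54440960e-03, -9.37460446e+01,  3.67629670e+00, -4.55039370e+01,
       -4.87197493e-02,  1.68882409e-02, -1.57018786e-05]), 'position': array([0.22488888, 0.63601582, 0.20485961]), 'tool_rot': array([-5.50217441e-05,  1.69111547e-01,  9.85596752e-01, -5.68763760e-04]), 'ft_force': array([-0.95711651,  0.59437706, -0.05106551]), 'wrist_torque': array([-0.027825  , -0.05988512, -0.01039206]), 'gripper_width': 0.09398355812159728}
```

View pics/t0.png

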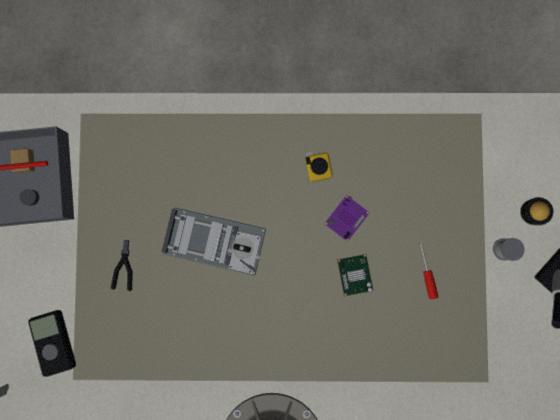

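View pics/s0.png

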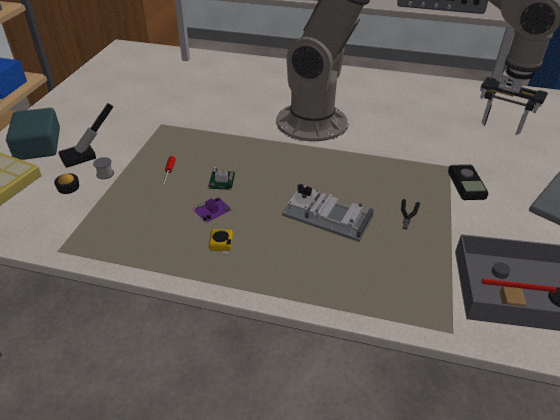

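Top view: green board with a grey sink at (354,275), purple look-alike at (347,217), holder at (214,241) with the black wing at about (243,247), tape at (319,167), cutters at (122,265) and screwdriver at (429,275). Only the green board or the purple one could be taken for the board. I choose the green one and check it in a close crop.

```bash
python3 - <<'E'
from h import *
c=load('t0');W=cloud(c);f=c['frame']
hsv=cv2.cvtColor(f,cv2.COLOR_RGB2HSV)
# board: green
m=cv2.inRange(hsv,(60,80,20),(95,255,255)); m[:, :300]=0;m[:,400:]=0;m[:240]=0;m[310:]=0
m=cv2.morphologyEx(m,cv2.MORPH_CLOSE,np.ones((9,9)))
cs=max(cv2.findContours(m,0,1)[0],key=cv2.contourArea)
p=np.array([ray(c,*q[0],0.002)[:2] for q in cs],np.float32)
print('board',cv2.minAreaRect(p*1000))
# sink by height
for n in('t0','s0'):
    W=cloud(load(n)); q=(abs(W[...,0]-.37)<.12)&(abs(W[...,1]+.22)<.12)&(W[...,2]>.022)
    P=W[q]; print(n,len(P),'sink',P[:,:2].min(0) if len(P) else'',P[:,2].max(),cv2.minAreaRect((P[P[:,2]>.027][:,:2]*1000).astype(np.float32)))
W=cloud(c); q=np.zeros(m.shape,bool);q[200:280,155:272]=1
for lo,hi in((.006,.03),(.032,.044),(.044,.052),(.08,.095)):
    P=W[q&(W[...,2]>lo)&(W[...,2]<hi)]; print(lo,hi,len(P),P.mean(0) if len(P) else'', cv2.minAreaRect((P[:,:2]*1000).astype(np.float32)) if len(P)>3 else '')
im=cv2.cvtColor(f,cv2.COLOR_RGB2BGR)
A=cv2.resize(im[200:285,155:275],None,fx=5,fy=5,interpolation=2);B=cv2.resize(im[245:305,325:385],(200,425),interpolation=2)
B=cv2.resize(im[190:305,320:385],(200,354),interpolation=2);B=np.vstack([B,np.zeros((71,200,3),np.uint8)])
cv2.imwrite('pics/c0.png',np.hstack([A,B]))
E
```

```text
board ((449.0728454589844, -220.59912109375), (96.78919219970703, 76.08200073242188), 10.067343711853027)
t0 84 sink [ 0.43390173 -0.23999001] 0.03483810643553381 ((448.6764221191406, -219.81588745117188), (23.82579803466797, 38.97761535644531), 10.865078926086426)
s0 80 sink [ 0.41233118 -0.25566024] 0.03734569231297371 ((452.3419494628906, -220.7439422607422), (32.74184799194336, 40.3511962890625), 11.690231323242188)
0.006 0.03 2185 [0.545099   0.16663056 0.0134447 ] ((542.616943359375, 159.78004455566406), (212.21322631835938, 311.804931640625), 0.18816587328910828)
0.032 0.044 1628 [0.53126346 0.14997378 0.03820838] ((537.007568359375, 159.74024963378906), (249.40048217773438, 114.97650146484375), 76.14176940917969)
0.044 0.052 660 [0.53265906 0.14712596 0.04715282] ((532.5790405273438, 142.3990478515625), (224.0902862548828, 102.72332000732422), 75.18697357177734)
0.08 0.095 107 [0.51947675 0.07718291 0.08708434] ((519.4541625976562, 77.424072265625), (43.31342315673828, 15.74345588684082), 78.66952514648438)
```

View pics/c0.png

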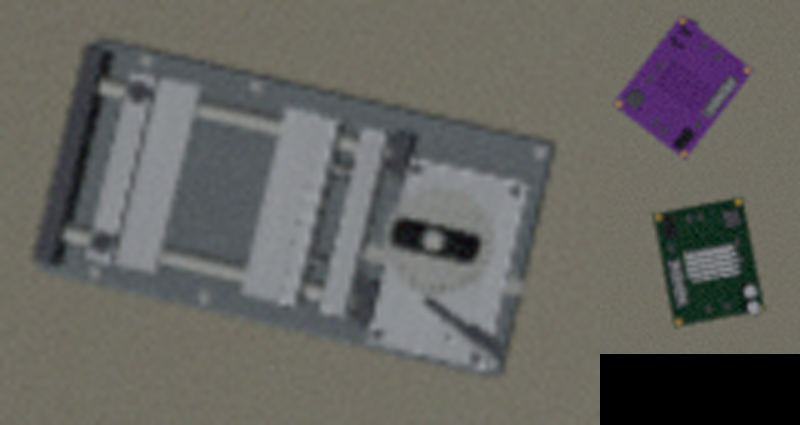

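The crop confirms the green board has the finned sink, while the purple board has none. The holder's ledges and wing bar are clear. Next: holder frame checks and move planning.

```bash
cat >> h.py <<'E'
from scipy.spatial.transform import Rotation as Ro
def yaw(st):
    q=st['tool_rot'];R=Ro.from_quat([q[1],q[2],q[3],q[0]]).as_matrix();return R,np.degrees(np.arctan2(R[1,1],R[0,1]))
def plan(*tg):
    st=read_state();R,y=yaw(st);p=st['position']
    print('t',round(st['time_s'],2),'p',p.round(4),'yaw',y.round(2),'tilt',R[:,2].round(3),'q7',st['qpos'][6].round(2),'F',st['ft_force'].round(2),'T',st['wrist_torque'].round(3),'w',round(st['gripper_width'],4))
    for P,yw in tg:
        a=np.radians(yw);Y=np.array([np.cos(a),np.sin(a),0]);Z=np.array([0,0,-1.]);T=np.stack([np.cross(Y,Z),Y,Z],1)
        print('->',(R.T@(np.array(P)-p)*1000).round(1),Ro.from_matrix(R.T@T).as_rotvec().round(4))
E
python3 - <<'E'
from h import *
c=load('t0')
g=lambda x,y,h:ray(c,155+x/5-.4,200+y/5-.4,h)[:2]
K=np.array([.5195,.0774])
cor=[g(*p,.012) for p in((90,40),(555,145),(498,375),(35,265))]
d=(cor[0]+cor[3])/2-(cor[1]+cor[2])/2; a=np.arctan2(d[1],d[0]);print('base len',np.linalg.norm(d),'yaw',np.degrees(a),'wid',np.linalg.norm(cor[0]-cor[3]),'ctr',np.mean(cor,0))
X=np.array([np.cos(a),np.sin(a)]);Y=np.array([-X[1],X[0]]);O=K+.118*X
print('seat',O)
for n,p,h in(('stopinner t',(200,85),.04),('stopinner b',(158,270),.04),('sprinner t',(285,110),.04),('sprinner b',(245,295),.04)):
    v=g(*p,h)-O;print(n,v@X,v@Y)
v=np.mean(cor,0)-O;print('base ctr in holder',v@X,v@Y)
# jaws tops
W=cloud(c);V=W[...,:2]-O;hx=V@X;hy=V@Y
for lo in range(-80,100,4):
    m=(abs(hx*1000-lo)<2)&(abs(hy)<.04);print(lo,np.nanmedian(W[...,2][m]).round(3),end=' | ')
print()
plan(((.5,.2,.22),10.5),((.449,-.22,.12),10.5))
E
```

```text
base len 0.2556975513601301 yaw 77.13796692513861 wid 0.1239419850613551 ctr [0.53852749 0.15792687]
seat [0.54576729 0.19243925]
stopinner t 0.023687184276971543 -0.051477024788267614
stopinner b 0.022286702109578723 0.04763734888349329
sprinner t -0.022940804152818548 -0.04871513320413605
sprinner b -0.02513180781827161 0.05004125814448252
base ctr in holder -0.035258038361794086 -0.0006244534783285472
-80 0.025 | -76 0.044 | -72 0.044 | -68 0.043 | -64 0.041 | -60 0.016 | -56 0.015 | -52 0.037 | -48 0.048 | -44 0.042 | -40 0.039 | -36 0.039 | -32 0.039 | -28 0.039 | -24 0.04 | -20 0.027 | -16 0.011 | -12 0.012 | -8 0.012 | -4 0.012 | 0 0.012 | 4 0.012 | 8 0.012 | 12 0.012 | 16 0.012 | 20 0.012 | 24 0.025 | 28 0.038 | 32 0.039 | 36 0.04 | 40 0.039 | 44 0.04 | 48 0.047 | 52 0.049 | 56 0.049 | 60 0.046 | 64 0.029 | 68 0.012 | 72 0.012 | 76 0.013 | 80 0.031 | 84 0.035 | 88 0.035 | 92 nan | 96 0.003 | 
t 0.1 p [0.2249 0.636  0.2049] yaw 70.53 tilt [-0.    -0.001 -1.   ] q7 -0.07 F [-0.96  0.59 -0.05] T [-0.028 -0.06  -0.01 ] w 0.094
-> [-404.7 -319.4  -14.7] [-1.0000e-03  7.0000e-04  1.0477e+00]
-> [-496.6 -732.2   85.7] [-1.0000e-03  7.0000e-04  1.0477e+00]
  return np.nanmean(a, axis, out=out, keepdims=keepdims)
```

drive_tool --deltas "-41 -32 -1 0 0 0.1 -0.1; -82 -64 -3 0 0 0.2 -0.1; -123 -96 -5 0 0 0.3 0; -164 -128 -6 0 0 0.4 0; -205 -160 -8 0 0 0.5 0.1; -246 -192 -9 0 0 0.6 0.15; -287 -224 -11 0 0 0.7 0.15; -328 -256 -12 0 0 0.8 0.15; -370 -288 -14 0 0 0.9 0.15; -405 -320 -15 0 0 1.0 0.15" --force 20

```text
time_s: 0.93
position: [0.4488, 0.2829, 0.2175]
tool_rot: [0.0, 0.623, 0.782, -0.0]
ft_force: [2.0, 0.2, 0.3]
gripper_width: 0.04
```

```bash
python3 -c "
from h import *
plan(((.449,-.22,.09),10.5))"
```

```text
t 0.93 p [0.4488 0.2829 0.2175] yaw 12.96 tilt [-0.    -0.001 -1.   ] q7 -0.37 F [2.02 0.22 0.32] T [-0.074  0.016 -0.035] w 0.04
-> [-490.  -112.5  127.9] [-0.0006  0.0008  0.0429]
```

drive_tool --deltas "-41 -9 0 0 0 0.04 0.15; -82 -18 0 0 0 0.04 0.15; -123 -27 0 0 0 0.04 0.15; -164 -36 5 0 0 0.04 0.15; -205 -45 10 0 0 0.04 0.15; -246 -55 20 0 0 0.04 0.15; -287 -65 30 0 0 0.04 0.15; -328 -75 40 0 0 0.04 0.15; -370 -85 50 0 0 0.04 0.15; -411 -95 60 0 0 0.04 0.15"

```text
time_s: 1.77
position: [0.4481, -0.1277, 0.1607]
tool_rot: [0.0, 0.638, 0.77, -0.0]
ft_force: [0.9, 0.1, 0.4]
gripper_width: 0.0397
```

```bash
python3 -c "
from h import *
plan(((.449,-.22,.09),10.5))"
```

```text
t 1.77 p [ 0.4481 -0.1277  0.1607] yaw 10.69 tilt [ 0. -0. -1.] q7 0.48 F [0.91 0.12 0.37] T [0.05  0.008 0.006] w 0.0397
-> [-90.8 -16.2  70.8] [0.0003 0.0006 0.0033]
```

drive_tool --deltas "-25 -4 15 0 0 0 0.15; -50 -8 30 0 0 0 0.15; -75 -13 45 0 0 0 0.15; -88 -16 58 0 0 0 0.15; -91 -16 68 0 0 0 0.15; -91 -16 71 0 0 0 0.15; -91 -16 71 0 0 0 0.15; -91 -16 71 0 0 0 0.15; -91 -16 71 0 0 0 0.15; -91 -16 71 0 0 0 0.15"

```text
time_s: 2.6
position: [0.4499, -0.2193, 0.0905]
tool_rot: [0.001, 0.638, 0.77, 0.0]
ft_force: [0.5, -0.5, 0.1]
gripper_width: 0.0399
```

```bash
python3 - <<'E'
from h import *
plan(((.449,-.22,.004),10.6))
a=snap('scene','s1');b=snap('top','t1')
im=lambda c:cv2.cvtColor(c['frame'],cv2.COLOR_RGB2BGR)
u,v=map(int,proj(a,(.449,-.22,.05)));A=cv2.resize(im(a)[v-35:v+35,u-33:u+33],(396,420),interpolation=2)
u,v=map(int,proj(b,(.449,-.22,.05)));B=cv2.resize(im(b)[v-35:v+35,u-33:u+33],(396,420),interpolation=2)
cv2.imwrite('pics/c1.png',np.hstack([A,B]))
E
```

```text
t 2.6 p [ 0.4499 -0.2193  0.0905] yaw 10.77 tilt [ 0.002 -0.    -1.   ] q7 0.85 F [ 0.45 -0.5   0.11] T [-0.012  0.073  0.002] w 0.0399
-> [-0.5 -1.1 86.5] [0.0016 0.0005 0.0029]
```

View pics/c1.png

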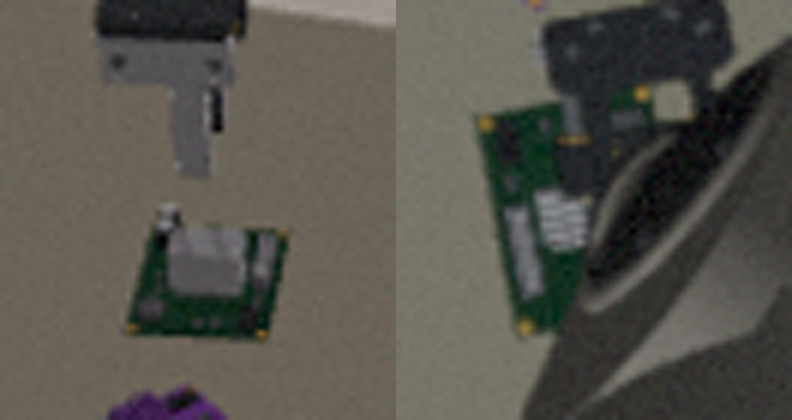

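The scene crop shows the front finger at (193,170), just above the sink at (206,262) and within a few mm of its middle. That is close enough to descend.

drive_tool --deltas "0 -1 15 0 0 0 0.15; 0 -1 30 0 0 0 0.15; 0 -1 45 0 0 0 0.15; 0 -1 60 0 0 0 0.15; 0 -1 70 0 0 0 0.15; 0 -1 78 0 0 0 0.15; 0 -1 83 0 0 0 0.15; 0 -1 85.5 0 0 0 0.15; 0 -1 85.5 0 0 0 0.15; 0 -1 85.5 0 0 0 0.15"

```text
time_s: 3.53
position: [0.4491, -0.2199, 0.0052]
tool_rot: [0.001, 0.638, 0.77, 0.0]
ft_force: [-0.1, 0.6, 0.7]
gripper_width: 0.0398
```

drive_tool --deltas "0 0 0 0 0 0 0.3; 0 0 0 0 0 0 0.5; 0 0 0 0 0 0 0.7; 0 0 0 0 0 0 0.9; 0 0 0 0 0 0 0.9; 0 0 0 0 0 0 0.9; 0 0 0 0 0 0 0.9; 0 0 -3 0 0 0 0.9; 0 0 -8 0 0 0 0.9; 0 0 -15 0 0 0 0.9" --force 25

```text
time_s: 4.37
position: [0.4487, -0.2198, 0.0204]
tool_rot: [0.001, 0.638, 0.77, 0.0]
ft_force: [-0.8, -0.4, -2.0]
gripper_width: 0.0238
```

```bash
python3 -c "
from h import *
plan(((.46,0.05,.16),-12.9),((.5455,.1925,.12),-12.9))"
```

```text
t 4.37 p [ 0.4487 -0.2198  0.0204] yaw 10.73 tilt [ 0.001 -0.    -1.   ] q7 0.96 F [-0.83 -0.4  -2.05] T [ 0.003  0.105 -0.031] w 0.0238
-> [ 263.    61.5 -139.7] [1.200e-03 2.000e-04 4.124e-01]
-> [387.1 172.  -99.6] [1.200e-03 2.000e-04 4.124e-01]
```

drive_tool --deltas "0 0 -30 0 0 0.02 0.9; 5 2 -65 0 0 0.06 0.9; 25 8 -100 0 0 0.1 0.9; 55 16 -130 0 0 0.15 0.9; 95 26 -140 0 0 0.2 0.9; 135 38 -140 0 0 0.25 0.9; 175 52 -140 0 0 0.3 0.9; 215 68 -140 0 0 0.35 0.9; 255 84 -140 0 0 0.4 0.9; 290 105 -140 0 0 0.412 0.9"

```text
time_s: 5.2
position: [0.494, 0.0784, 0.1611]
tool_rot: [-0.0, 0.783, 0.622, 0.001]
ft_force: [1.6, -0.8, -0.8]
gripper_width: 0.0239
```

```bash
python3 -c "
from h import *
plan(((.5455,.1925,.16),-12.9),((.5455,.1925,.09),-12.9))"
```

```text
t 5.2 p [0.494  0.0784 0.1611] yaw -13.05 tilt [ 0.001  0.001 -1.   ] q7 -0.28 F [ 1.61 -0.79 -0.77] T [-0.115  0.001  0.038] w 0.0239
-> [122.7  24.4   1.3] [ 0.0008 -0.0014 -0.0026]
-> [122.6  24.4  71.3] [ 0.0008 -0.0014 -0.0026]
```

drive_tool --deltas "30 6 0 0 0 0 0.9; 60 12 0 0 0 0 0.9; 90 18 0 0 0 0 0.9; 112 22 5 0 0 0 0.9; 121 24 20 0 0 0 0.9; 122.6 24.4 40 0 0 0 0.9; 122.6 24.4 60 0 0 0 0.9; 122.6 24.4 75 0 0 0 0.9; 122.6 24.4 83 0 0 0 0.9; 122.6 24.4 86 0 0 0 0.9"

```text
time_s: 6.03
position: [0.545, 0.1921, 0.0746]
tool_rot: [-0.0, 0.783, 0.622, 0.0]
ft_force: [-1.4, -0.5, -1.9]
gripper_width: 0.024
```

```bash
python3 - <<'E'
from h import *
a=snap('scene','s2');b=snap('top','t2')
plan(((.5455,.1925,.046),-12.9))
X=np.array([np.cos(np.radians(77.1)),np.sin(np.radians(77.1))]);Y=np.array([-X[1],X[0]]);O=np.array([.5455,.1925])
for c,n in((a,'scene'),(b,'top')):
    hsv=cv2.cvtColor(c['frame'],cv2.COLOR_RGB2HSV);m=cv2.inRange(hsv,(60,80,20),(95,255,255))
    u,v=map(int,proj(c,(.5455,.1925,.07)));k=np.zeros_like(m);k[v-40:v+40,u-45:u+45]=1;m*=k
    m=cv2.morphologyEx(m,cv2.MORPH_CLOSE,np.ones((5,5)));cs=max(cv2.findContours(m,0,1)[0],key=cv2.contourArea)
    h=read_state()['position'][2]-.003
    p=np.array([ray(c,*q[0],h)[:2]-O for q in cs]);p=np.stack([p@X,p@Y],1)*1000
    print(n,cv2.minAreaRect(p.astype(np.float32)),p.min(0),p.max(0))
im=lambda c:cv2.cvtColor(c['frame'],cv2.COLOR_RGB2BGR)
o=[]
for c in(a,b):
    u,v=map(int,proj(c,(.53,.15,.05)));o.append(cv2.resize(im(c)[v-45:v+45,u-40:u+40],(400,450),interpolation=2))
cv2.imwrite('pics/c2.png',np.hstack(o))
E
```

```text
t 6.13 p [0.5456 0.1923 0.0757] yaw -13.06 tilt [ 0.001  0.001 -1.   ] q7 -0.3 F [ 0.77 -1.2  -2.06] T [-0.088  0.101  0.03 ] w 0.0236
-> [ 0.1 -0.2 29.7] [ 0.0008 -0.0013 -0.0028]
scene ((-1.5925788879394531, -0.4845771789550781), (96.43506622314453, 76.92564392089844), 89.736083984375) [-40.01323572 -48.83855149] [36.88026772 47.66556061]
top ((-24.938217163085938, 0.94854736328125), (30.818618774414062, 97.20111846923828), 1.0354546308517456) [-39.74572637 -47.54641862] [-8.69146329 49.71968278]
```

View pics/c2.png

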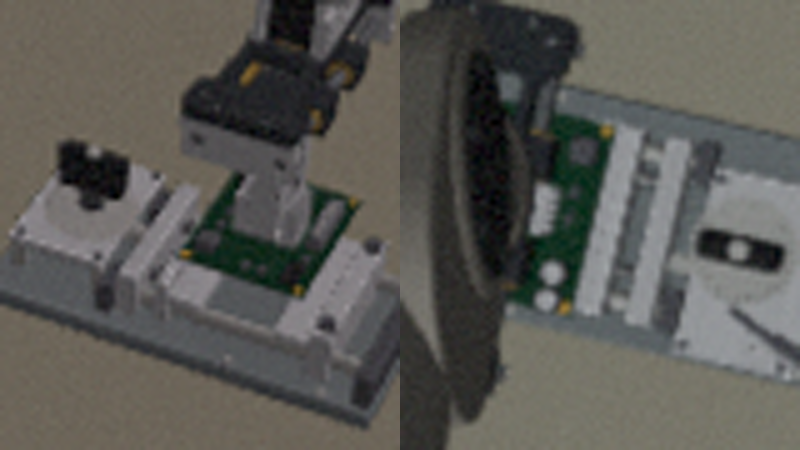

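The board hangs square over the ledges: its knob-side edge is at X ≈ -40 mm, the face at about -44 mm, and yaw is within 1°. I shift +1 mm and lower it.

drive_tool --deltas "1 0 4 0 0 0 0.9; 1 0 9 0 0 0 0.9; 1 0 14 0 0 0 0.9; 1 0 18 0 0 0 0.9; 1 0 22 0 0 0 0.9; 1 0 25 0 0 0 0.9; 1 0 27 0 0 0 0.9; 1 0 28.5 0 0 0 0.9; 1 0 29.5 0 0 0 0.9; 1 0 30 0 0 0 0.9"

```text
time_s: 6.97
position: [0.5459, 0.1933, 0.0456]
tool_rot: [-0.0, 0.783, 0.622, 0.001]
ft_force: [-1.7, 0.1, 1.6]
gripper_width: 0.0236
```

```bash
python3 -c "
from h import *
plan(((.5455,.1925,.045),-12.9))"
```

```text
t 6.97 p [0.5459 0.1933 0.0456] yaw -13.06 tilt [ 0.001  0.001 -1.   ] q7 -0.27 F [-1.75  0.14  1.62] T [-0.09   0.257 -0.011] w 0.0236
-> [-0.9 -0.2  0.6] [ 0.0008 -0.0012 -0.0028]
```

drive_tool --deltas "0 0 0 0 0 0 0.7; 0 0 0 0 0 0 0.5; 0 0 0 0 0 0 0.35; 0 0 0 0 0 0 0.2; 0 0 0 0 0 0 0.15; 0 0 0 0 0 0 0.15; 0 0 -5 0 0 0 0.15; 0 0 -20 0 0 0 0.15; 0 0 -45 0 0 0 0.15; 0 0 -75 0 0 0 0.15"

```text
time_s: 7.8
position: [0.545, 0.1926, 0.1207]
tool_rot: [-0.0, 0.783, 0.622, -0.001]
ft_force: [-0.0, 1.2, 0.9]
gripper_width: 0.0397
```

```bash
python3 -c "
from h import *
plan(((.5195,.0774,.13),-12.9),((.5195,.0774,.059),-12.9))"
```

```text
t 7.8 p [0.545  0.1926 0.1207] yaw -13.08 tilt [-0.001 -0.001 -1.   ] q7 -0.35 F [-0.04  1.21  0.95] T [-0.065  0.073 -0.008] w 0.0397
-> [-118.     1.2   -9.2] [-0.0006  0.0008 -0.0031]
-> [-118.     1.3   61.8] [-0.0006  0.0008 -0.0031]
```

drive_tool --deltas "-20 0 -8 0 0 0 0.15; -50 0 -9 0 0 0 0.15; -80 0 -9 0 0 0 0.15; -105 1 -9 0 0 0 0.15; -116 1 -9 0 0 0 0.15; -118 1 -9 0 0 0 0.15; -118 1 -6 0 0 0 0.15; -118 1 -3 0 0 0 0.15; -118 1 0 0 0 0 0.15; -118 1 0 0 0 0 0.15"

```text
time_s: 8.63
position: [0.519, 0.0786, 0.1199]
tool_rot: [-0.0, 0.783, 0.623, -0.001]
ft_force: [-0.1, 0.0, 0.3]
gripper_width: 0.0402
```

```bash
python3 - <<'E'
from h import *
a=snap('scene','s3');b=snap('top','t3')
plan(((.5195,.0774,.059),-12.9))
X=np.array([np.cos(np.radians(77.1)),np.sin(np.radians(77.1))]);Y=np.array([-X[1],X[0]]);O=np.array([.5455,.1925])
for c,n in((a,'scene'),(b,'top')):
    hsv=cv2.cvtColor(c['frame'],cv2.COLOR_RGB2HSV);m=cv2.inRange(hsv,(60,80,20),(95,255,255))
    u,v=map(int,proj(c,(.5455,.1925,.045)));k=np.zeros_like(m);k[v-40:v+40,u-45:u+45]=1;m*=k
    m=cv2.morphologyEx(m,cv2.MORPH_CLOSE,np.ones((7,7)));cs=max(cv2.findContours(m,0,1)[0],key=cv2.contourArea)
    p=np.array([ray(c,*q[0],.042)[:2]-O for q in cs]);p=np.stack([p@X,p@Y],1)*1000
    print(n,cv2.minAreaRect(p.astype(np.float32)),p.min(0),p.max(0))
im=lambda c:cv2.cvtColor(c['frame'],cv2.COLOR_RGB2BGR)
o=[]
for c in(a,b):
    u,v=map(int,proj(c,(.53,.14,.05)));o.append(cv2.resize(im(c)[v-45:v+45,u-40:u+40],(400,450),interpolation=2))
cv2.imwrite('pics/c3.png',np.hstack(o))
E
```

```text
t 8.73 p [0.5192 0.0781 0.1205] yaw -13.03 tilt [-0.001 -0.001 -1.   ] q7 -0.19 F [-1.32  1.09 -0.16] T [-0.037  0.104  0.024] w 0.0399
-> [-0.5  0.5 61.5] [-0.0011  0.0015 -0.0022]
scene ((-0.5352592468261719, 0.144195556640625), (77.20511627197266, 97.34919738769531), 0.1502780169248581) [-39.21406482 -48.54829002] [38.02486462 48.89686856]Traceback (most recent call last):
  File "<stdin>", line 8, in <module>
ValueError: max() iterable argument is empty
```

The scene contour puts the board at (-0.5, +0.1) mm in the seat, 77 x 97 mm as seen and square. The arm hides it from the top camera. Down to the knob.

drive_tool --deltas "-0.5 0.5 12 0 0 0 0.15; -0.5 0.5 24 0 0 0 0.15; -0.5 0.5 36 0 0 0 0.15; -0.5 0.5 48 0 0 0 0.15; -0.5 0.5 57 0 0 0 0.15; -0.5 0.5 61 0 0 0 0.15; -0.5 0.5 61.5 0 0 0 0.15; -0.5 0.5 61.5 0 0 0 0.3; -0.5 0.5 61.5 0 0 0 0.5; -0.5 0.5 61.5 0 0 0 0.9" --force 20

```text
time_s: 9.57
position: [0.5199, 0.0775, 0.0594]
tool_rot: [0.0, 0.783, 0.622, -0.0]
ft_force: [-0.7, -0.2, 0.1]
gripper_width: 0.0234
```

drive_tool --deltas "0 0 0 0 0 0 0.9; 0 0 0 0 0 0 0.9; 0 0 0 0 0 0 0.9; 0 0 0 0 0 0 0.9; 0 0 0 0 0 0 0.9; 0 0 0 0 0 0 0.9; 0 0 0 0 0 0 0.9; 0 0 0 0 0 0 0.9; 0 0 0 0 0 0 0.9; 0 0 0 0 0 0 0.9"

```text
time_s: 10.4
position: [0.5211, 0.0774, 0.0599]
tool_rot: [0.001, 0.783, 0.622, 0.0]
ft_force: [6.3, -2.7, -6.1]
gripper_width: 0.0161
```

```bash
python3 - <<'E'
from h import *
plan()
st=read_state();print(st['joint_efforts'].round(3))
a=snap('scene','s4');st=read_state();plan()
im=cv2.cvtColor(a['frame'],cv2.COLOR_RGB2BGR)
u,v=map(int,proj(a,(.53,.14,.05)));cv2.imwrite('pics/c4.png',cv2.resize(im[v-45:v+45,u-60:u+60],(800,600),interpolation=2))
E
```

```text
t 10.4 p [0.5211 0.0774 0.0599] yaw -13.03 tilt [ 0.002 -0.001 -1.   ] q7 -0.1 F [ 6.32 -2.71 -6.1 ] T [-0.463 -1.312  0.052] w 0.0161
[-1.3150e+00 -7.0321e+01  1.2454e+01 -2.8928e+01 -2.6300e-01  2.1320e+00
 -5.1000e-02]
t 10.45 p [0.5211 0.0774 0.0599] yaw -13.03 tilt [ 0.002 -0.001 -1.   ] q7 -0.1 F [ 6.76 -1.95 -5.57] T [-0.368 -1.276  0.066] w 0.0163
```

View pics/c4.png

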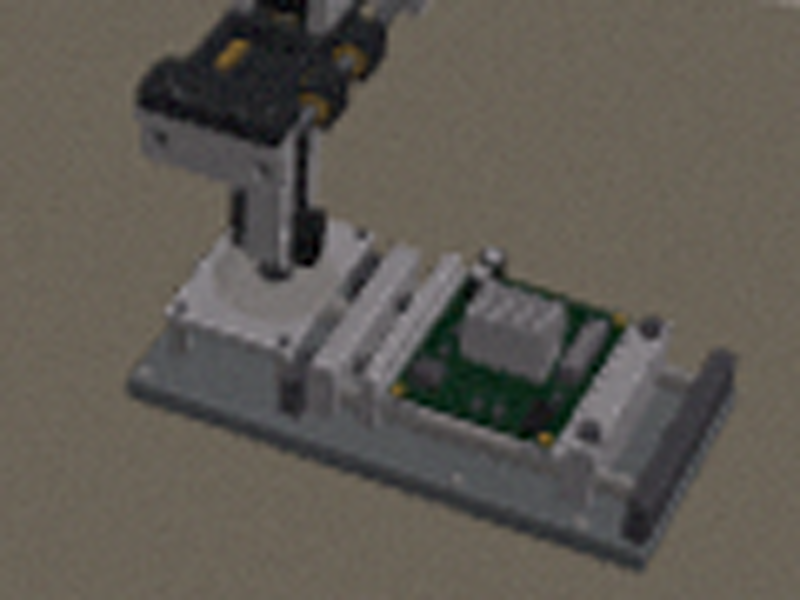

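The board lies on both ledges and the fingers hold the wing. Now I wind; the nip cannot come before about 0.8 rad.

drive_tool --deltas "0 0 0 0 0 0.05 0.9; 0 0 0 0 0 0.11 0.9; 0 0 0 0 0 0.17 0.9; 0 0 0 0 0 0.23 0.9; 0 0 0 0 0 0.29 0.9; 0 0 0 0 0 0.35 0.9; 0 0 0 0 0 0.40 0.9; 0 0 0 0 0 0.45 0.9; 0 0 0 0 0 0.48 0.9; 0 0 0 0 0 0.5 0.9" --force 25

```text
time_s: 11.28
position: [0.5215, 0.0772, 0.0599]
tool_rot: [0.001, 0.913, 0.409, 0.001]
ft_force: [5.7, -2.3, -11.3]
gripper_width: 0.0156
```

```bash
cat >> h.py <<'E'
def meas(n=4):
    L=[]
    for i in range(n):
        c=capture('scene');st=read_state();L.append([st['wrist_torque'][2],st['joint_efforts'][6],*st['ft_force'],np.radians(-13.03-yaw(st)[1])])
    L=np.array(L);m=L.mean(0)
    hsv=cv2.cvtColor(c['frame'],cv2.COLOR_RGB2HSV);k=cv2.inRange(hsv,(60,80,20),(95,255,255))
    u,v=map(int,proj(c,(.5455,.1925,.045)));z=np.zeros_like(k);z[v-40:v+40,u-45:u+45]=1;k=cv2.morphologyEx(k*z,cv2.MORPH_CLOSE,np.ones((7,7)))
    cs=max(cv2.findContours(k,0,1)[0],key=cv2.contourArea)
    X=np.array([np.cos(np.radians(77.1)),np.sin(np.radians(77.1))]);O=np.array([.5455,.1925])
    p=np.array([ray(c,*q[0],.042)[:2]-O for q in cs])*1000;Y=np.array([-X[1],X[0]])
    r=cv2.minAreaRect(np.stack([p@X,p@Y],1).astype(np.float32))
    print('t',round(st['time_s'],2),'angle',m[5].round(4),'Tz',m[0].round(4),'sd',L[:,0].std().round(3),'j7',m[1].round(4),'F',m[2:5].round(1),'w',round(st['gripper_width'],4),'pos',st['position'].round(4),'q7',st['qpos'][6].round(2),'board x,y',np.round(r[0],1),round(r[2],1))
E
python3 -c "
from h import *
meas()"
```

```text
t 11.48 angle 0.5009 Tz 0.0269 sd 0.032 j7 -0.1738 F [  5.3  -2.2 -10.8] w 0.0159 pos [0.5215 0.0772 0.06  ] q7 -0.5 board x,y [-0.3  0.2] 0.2
```

drive_tool --deltas "0 0 0 0 0 0.02 0.9; 0 0.5 0.5 0 0 0.04 0.9; 0.4 1.2 1 0 0 0.06 0.9; 0.4 1.2 1 0 0 0.08 0.9; 0.4 1.2 1 0 0 0.1 0.9; 0.4 1.2 1 0 0 0.12 0.9; 0.4 1.2 1 0 0 0.14 0.9; 0.4 1.2 1 0 0 0.16 0.9; 0.4 1.2 1 0 0 0.18 0.9; 0.4 1.2 1 0 0 0.2 0.9"

```text
time_s: 12.32
position: [0.522, 0.077, 0.0597]
tool_rot: [0.0, 0.949, 0.315, 0.001]
ft_force: [-10.5, -0.2, 20.5]
gripper_width: 0.0159
```

```bash
python3 -c "
from h import *
meas()"
```

```text
t 12.52 angle 0.7019 Tz 0.0458 sd 0.027 j7 -0.0991 F [-10.2   0.5  20.8] w 0.016 pos [0.522  0.0771 0.0597] q7 -0.66 board x,y [1.9 0.2] 0.1
```

drive_tool --deltas "0 0 0 0 0 0.01 0.9; -0.1 -0.1 -0.3 0 0 0.02 0.9; -0.3 -0.2 -0.6 0 0 0.03 0.9; -0.3 -0.2 -0.6 0 0 0.04 0.9; -0.3 -0.2 -0.6 0 0 0.05 0.9; -0.3 -0.2 -0.6 0 0 0.06 0.9; -0.3 -0.2 -0.6 0 0 0.07 0.9; -0.3 -0.2 -0.6 0 0 0.08 0.9; -0.3 -0.2 -0.6 0 0 0.09 0.9; -0.3 -0.2 -0.6 0 0 0.1 0.9"

```text
time_s: 13.35
position: [0.5218, 0.077, 0.06]
tool_rot: [0.0, 0.964, 0.267, 0.001]
ft_force: [4.5, -1.8, -16.4]
gripper_width: 0.0157
```

```bash
python3 -c "
from h import *
meas()"
```

```text
t 13.55 angle 0.8022 Tz -0.0349 sd 0.016 j7 -0.0151 F [  4.8  -1.7 -16.6] w 0.0161 pos [0.5217 0.077  0.06  ] q7 -0.74 board x,y [3.1 0.2] 0.2
```

drive_tool --deltas "0 0 0 0 0 0.01 0.9; 0 0 0 0 0 0.02 0.9; 0 0 0 0 0 0.03 0.9; 0 0 0 0 0 0.04 0.9; 0 0 0 0 0 0.05 0.9; 0 0 0 0 0 0.06 0.9; 0 0 0 0 0 0.07 0.9; 0 0 0 0 0 0.08 0.9; 0 0 0 0 0 0.09 0.9; 0 0 0 0 0 0.1 0.9"

```text
time_s: 14.38
position: [0.5218, 0.0769, 0.0599]
tool_rot: [0.001, 0.976, 0.218, 0.001]
ft_force: [3.7, -2.9, -13.8]
gripper_width: 0.0159
```

```bash
python3 -c "
from h import *
meas()"
```

```text
t 14.58 angle 0.9027 Tz 0.0399 sd 0.022 j7 -0.0953 F [  4.7  -2.6 -13.5] w 0.0161 pos [0.5218 0.0769 0.0599] q7 -0.82 board x,y [3.  0.1] 0.6
```

drive_tool --deltas "0 0 0 0 0 0.01 0.9; 0 0 0.2 0 0 0.02 0.9; 0 0 0.4 0 0 0.03 0.9; 0 0 0.4 0 0 0.04 0.9; 0 0 0.4 0 0 0.05 0.9; 0 0 0.4 0 0 0.06 0.9; 0 0 0.4 0 0 0.07 0.9; 0 0 0.4 0 0 0.08 0.9; 0 0 0.4 0 0 0.09 0.9; 0 0 0.4 0 0 0.1 0.9"

```text
time_s: 15.42
position: [0.522, 0.0768, 0.0598]
tool_rot: [0.0, 0.986, 0.169, 0.001]
ft_force: [-0.8, -3.9, 5.7]
gripper_width: 0.0159
```

```bash
python3 -c "
from h import *
meas();snap('scene','s1.0')"
```

```text
t 15.62 angle 1.0033 Tz 0.0072 sd 0.014 j7 -0.0345 F [-1.  -2.8  7.1] w 0.0159 pos [0.522  0.0768 0.0598] q7 -0.89 board x,y [4.  0.2] 0.2
```

drive_tool --deltas "0 0 0 0 0 0.01 0.9; 0 0 0 0 0 0.02 0.9; 0 0 0 0 0 0.03 0.9; 0 0 0 0 0 0.04 0.9; 0 0 0 0 0 0.05 0.9; 0 0 0 0 0 0.06 0.9; 0 0 0 0 0 0.07 0.9; 0 0 0 0 0 0.08 0.9; 0 0 0 0 0 0.09 0.9; 0 0 0 0 0 0.1 0.9"

```text
time_s: 16.5
position: [0.522, 0.0768, 0.0598]
tool_rot: [0.0, 0.993, 0.119, 0.001]
ft_force: [-0.8, -5.1, 4.2]
gripper_width: 0.0159
```

```bash
python3 -c "
from h import *
meas();snap('scene','s1.1')"
```

```text
t 16.7 angle 1.1035 Tz 0.1448 sd 0.026 j7 -0.1955 F [-1.5 -4.5  4.1] w 0.0157 pos [0.522  0.0768 0.0598] q7 -0.97 board x,y [4.  0.2] 0.2
```

drive_tool --deltas "0 0 0 0 0 0.01 0.9; 0 0 0 0 0 0.02 0.9; 0 0 0 0 0 0.03 0.9; 0 0 0 0 0 0.04 0.9; 0 0 0 0 0 0.05 0.9; 0 0 0 0 0 0.06 0.9; 0 0 0 0 0 0.07 0.9; 0 0 0 0 0 0.08 0.9; 0 0 0 0 0 0.09 0.9; 0 0 0 0 0 0.1 0.9"

```text
time_s: 17.58
position: [0.522, 0.0767, 0.0598]
tool_rot: [0.0, 0.998, 0.07, 0.001]
ft_force: [-0.9, -4.9, 3.1]
gripper_width: 0.0154
```

```bash
python3 -c "
from h import *
meas();snap('scene','s1.2')"
```

```text
t 17.78 angle 1.2039 Tz 0.1448 sd 0.028 j7 -0.1848 F [-0.7 -5.2  4.6] w 0.0153 pos [0.522  0.0767 0.0598] q7 -1.05 board x,y [4.2 0.2] 0.1
```

The torque jumped by about 0.1 Nm between 1.00 and 1.10 rad, so the jaws nipped there, right by or just after the 1.03 click. First click after the nip is 1.24, second 1.45. The squeeze at 1.45 would be about 15 to 18 N for any nip in that interval. I tighten the grip and wind to just past 1.45.

drive_tool --deltas "0 0 0 0 0 0 0.9; 0 0 0 0 0 0 0.9; 0 0 0 0 0 0.02 0.9; 0 0 0 0 0 0.04 0.9; 0 0 0 0 0 0.06 0.9; 0 0 0 0 0 0.08 0.9; 0 0 0 0 0 0.1 0.9; 0 0 0 0 0 0.12 0.9; 0 0 0 0 0 0.13 0.9; 0 0 0 0 0 0.14 0.9" --force 45

```text
time_s: 18.67
position: [0.522, 0.0765, 0.0598]
tool_rot: [0.0, 1.0, -0.001, 0.001]
ft_force: [-0.7, -4.3, 3.2]
gripper_width: 0.0158
```

```bash
python3 -c "
from h import *
meas();snap('scene','s1.34')"
```

```text
t 18.87 angle 1.3452 Tz 0.1612 sd 0.031 j7 -0.2413 F [-0.9 -5.2  4.7] w 0.016 pos [0.522  0.0765 0.0598] q7 -1.16 board x,y [ 4.3 -0.5] 0.6
```

drive_tool --deltas "0 0 0 0 0 0.01 0.9; 0 0 0 0 0 0.02 0.9; 0 0 0 0 0 0.04 0.9; 0 0 0 0 0 0.06 0.9; 0 0 0 0 0 0.08 0.9; 0 0 0 0 0 0.09 0.9; 0 0 0 0 0 0.1 0.9; 0 0 0 0 0 0.11 0.9; 0 0 0 0 0 0.12 0.9; 0 0 0 0 0 0.13 0.9"

```text
time_s: 19.75
position: [0.5219, 0.0764, 0.0598]
tool_rot: [0.0, 0.998, -0.066, 0.001]
ft_force: [-0.6, -4.6, 3.9]
gripper_width: 0.0155
```

```bash
python3 -c "
from h import *
meas();snap('scene','s1.47')"
```

```text
t 19.95 angle 1.4765 Tz 0.222 sd 0.016 j7 -0.2579 F [-0.8 -5.5  4.4] w 0.0158 pos [0.522  0.0764 0.0598] q7 -1.26 board x,y [ 3.9 -0.5] 0.9
```

drive_tool --deltas "0 0 0 0 0 0.01 0.9; 0 0 0 0 0 0.02 0.9; 0 0 0 0 0 0.03 0.9; 0 0 0 0 0 0.03 0.9; 0 0 0 0 0 0.03 0.7; 0 0 0 0 0 0.03 0.6; 0 0 0 0 0 0.03 0.5; 0 0 0 0 0 0.03 0.3; 0 0 0 0 0 0.03 0.15; 0 0 0 0 0 0.03 0.15"

```text
time_s: 20.83
position: [0.5219, 0.0767, 0.0597]
tool_rot: [0.0, 0.997, -0.081, 0.001]
ft_force: [-0.1, 0.0, -0.1]
gripper_width: 0.0387
```

drive_tool --deltas "0 0 0 0 0 0 0.15; 0 0 -8 0 0 0 0.15; 0 0 -20 0 0 0 0.15; 0 0 -40 0 0 0 0.15; 0 0 -70 0 0 0 0.15; 0 -20 -100 0 0 0 0.15; 0 -60 -110 0 0 0 0.15; 0 -100 -120 0 0 0 0.15; 0 -130 -120 0 0 0 0.15; 0 -130 -120 0 0 0 0.15"

```text
time_s: 21.67
position: [0.5432, 0.2121, 0.1807]
tool_rot: [-0.0, 0.997, -0.077, 0.002]
ft_force: [-0.6, -0.1, -0.6]
gripper_width: 0.0401
```

```bash
python3 - <<'E'
from h import *
a=snap('scene','s5');b=snap('top','t5');plan()
for t in('s0','t0','s5','t5'):
    c=load(t);W=cloud(c);d=np.hypot(W[...,0]-.5215,W[...,1]-.077)
    P=W[(d<.03)&(W[...,2]>.07)&(W[...,2]<.1)]
    print(t,len(P),cv2.minAreaRect((P[:,:2]*1000).astype(np.float32)) if len(P)>5 else'')
    g=c['frame'].max(2);u,v=map(int,proj(c,(.5215,.077,.088)));m=np.zeros_like(g);m[v-16:v+16,u-16:u+16]=(g[v-16:v+16,u-16:u+16]<60)*255
    m=cv2.morphologyEx(m,cv2.MORPH_CLOSE,np.ones((5,5)));cs=cv2.findContours(m,0,1)[0]
    if cs:
        k=max(cs,key=cv2.contourArea);p=np.array([ray(c,*q[0],.088)[:2] for q in k])*1000;print('   mask',cv2.contourArea(k),cv2.minAreaRect(p.astype(np.float32)))
im=lambda c:cv2.cvtColor(c['frame'],cv2.COLOR_RGB2BGR)
o=[]
for c in(a,b):
    u,v=map(int,proj(c,(.53,.14,.05)));o.append(cv2.resize(im(c)[v-45:v+45,u-40:u+40],(400,450),interpolation=2))
cv2.imwrite('pics/c5.png',np.hstack(o))
meas(1)
E
```

```text
t 21.77 p [0.5426 0.2059 0.1804] yaw -99.2 tilt [ 0.003 -0.001 -1.   ] q7 -1.6 F [ 0.05 -2.02 -0.98] T [-0.027  0.132 -0.   ] w 0.0399
s0 103 ((521.2743530273438, 77.49310302734375), (44.402950286865234, 21.787328720092773), 77.07975769042969)
   mask 105.0 ((539.744384765625, 81.22232818603516), (62.700111389160156, 39.66236877441406), 12.295717239379883)
t0 110 ((519.4502563476562, 77.40497589111328), (43.35237503051758, 15.74345588684082), 78.66952514648438)
   mask 69.0 ((520.3873291015625, 75.67216491699219), (41.89381790161133, 13.250924110412598), 78.87152099609375)
s5 80 ((524.12255859375, 76.58687591552734), (16.80245018005371, 46.80305099487305), 83.2289047241211)
   mask 70.5 ((537.7796630859375, 77.49344635009766), (67.90465545654297, 31.06754493713379), 14.899795532226562)
t5 113 ((519.1439208984375, 77.5253677368164), (16.4084415435791, 40.743404388427734), 87.30747985839844)
   mask 77.0 ((520.3099365234375, 75.17350006103516), (37.58735656738281, 15.06356430053711), 0.365642249584198)
t 21.82 angle 1.5061 Tz -0.0282 sd 0.0 j7 -0.1185 F [-0.5 -0.9  0. ] w 0.0398 pos [0.5426 0.2045 0.1803] q7 -1.6 board x,y [ 4.  -0.5] 0.1
```

View pics/c5.png

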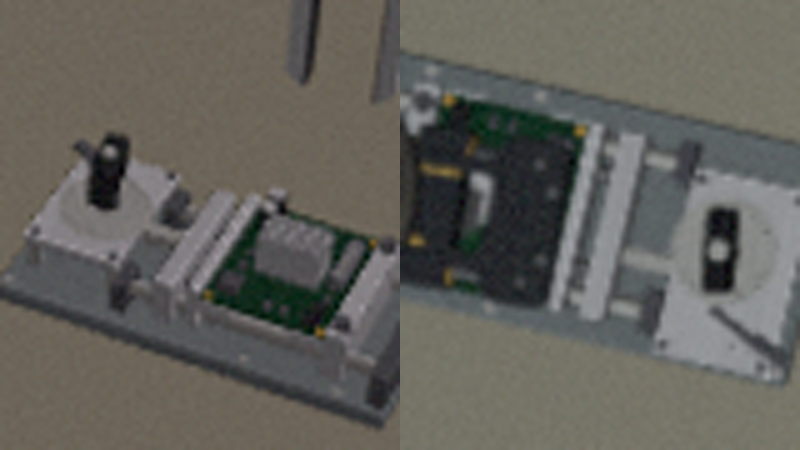

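```bash
python3 - <<'E'
from h import *
for t in('t0','t5'):
    c=load(t);g=c['frame'].max(2).astype(float);u,v=proj(c,(.5205,.0765,.088));vv,uu=np.mgrid[:420,:560]
    w=np.clip(110-g,0,70)*(np.hypot(uu-u,vv-v)<11)
    P=np.array([ray(c,a,b,.088)[:2] for a,b in zip(uu[w>0],vv[w>0])]);k=w[w>0]
    e,V=np.linalg.eigh(np.cov(P.T,aweights=k));print(t,np.average(P,axis=0,weights=k),np.degrees(np.arctan2(V[1,1],V[0,1]))%180,np.sqrt(e*12))
E
```

```text
t0 [0.52014759 0.07623734] 77.04722096063504 [0.01563361 0.04771318]
t5 [0.52012415 0.07594399] 176.17171979723486 [0.01838603 0.04478293]
```

```bash
python3 -c "
from h import *
plan();print(sign_off())"
```

```text
t 21.82 p [0.5426 0.2045 0.1803] yaw -99.32 tilt [ 0.002 -0.001 -1.   ] q7 -1.6 F [-0.54 -0.94  0.04] T [-0.01   0.129 -0.028] w 0.0398
the job is handed in; nothing more can be done
None
```

The green board is clamped in the holder on what I take to be the second click after the nip. I handed the job in at 21.8 s, and no verdict was reported.

- **Placing:** The board lay about 0.5 mm from the seat, square to within 0.2°, and was let go before winding.
- **Nip:** The wrist torque rose by about 0.1 Nm between 1.00 and 1.10 rad, so the second click should be the one at 1.45. I wound to 1.506 rad and let go.
- **Pawl:** The wing then rested at about 1.41 rad in the top view, so the pawl holds at the 1.45 tooth. Other estimates ran from 1.37 to 1.46, all well clear of the 1.24 tooth.
- **Squeeze:** I work it out at about 15 to 17 N, allowed 11.5 to 18.5 N. It is not measured directly.
- **At the end:** The board was square to within 0.1° in the last view, and the gripper was clear above it with about zero force. I never went near the tape measure, cutters or screwdriver, but took no final picture check of them.

**Doubts:**
- The nip fell right by the 1.03 click. If it came just before it, 1.45 would be the third click, though the worked-out squeeze still stays within the allowed band.
- The torque readings were noisy (about 0.03 Nm).
- The stiff grip on the knob loaded the tool with up to about 21 N during winding, well under the limits.

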